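# Feed specimen carriers into the slide reader with a discharged push stick

## Task

Lift the dust cover off the feed guide's bay and park it flat on the black mat, then load every specimen carrier on the bench into the open bay, flat, lengthways, one behind the other, with room left behind the row. Then take the push stick from its fork stand, dip its tip well down into the brass discharge cup, with the stick alone push the whole row under the blue lips until the front carrier rests against the reader, and only then dip the tip well down into the blue dust cup. Finish with the stick hung back in its fork by the collar and the cover squarely back over the middle of the bay; do not knock over the cups, and leave the flask and dishes where they are.

Things in the scene. Friction and masses are not known exactly. Their poses are not given: they have to be found in the camera images.
- guide: Fixed aluminium feed guide, a straight channel 460 mm long, 74 mm wide, with a grey reader dock (90 mm wide, 50 mm high) at its far end. Origin on the bench on the channel's centre line; x is the push direction (towards the dock), y across, z up. Channel floor 6 mm above the bench. Lengths given below as x are in this frame.
- bay (a point): Middle of the open loading bay, on the channel floor, x = -100 mm. The bay runs from x = -218 to -25 mm, 44 mm wide inside, open above and at its rear end (-x); walls 8 mm thick, tops 19 mm above the bench. From x = -25 to 10 mm a funnel narrows it to 37 mm. The dust cover starts and ends here: plate on the wall tops, skirts outside the walls (3 mm play each side), middle at x = -122 mm (20 mm either way will do).
- guide_mouth (a point): Where the blue lips begin, on the channel floor's centre line, x = 10 mm. From here to the dock the channel is 37 mm wide, roofed at both sides by the lips (21 to 25 mm above the bench), which leave a 22 mm wide slot open along the middle for fins and stick. A carrier gets in here only when pushed from the bay.
- guide_stop (a point): Foot of the dock's face that stops the front carrier, on the channel floor's centre line, x = 163 mm. Three carriers end to end (138 mm) fit under the lips with 15 mm to spare.
- carrier1_fin (a point): Specimen carrier (about 60 g; two or three are present): green base 46 mm (its x) by 34 mm (y), 12 mm high; orange upright fin on its middle, 24 mm (x) by 10 mm (y), up to 52 mm above the underside, to grip across its 10 mm. Point: on the fin's axis, 36 mm above the underside. Starts flat on the bench; either end may go first.
- carrier2_fin (a point): Specimen carrier (about 60 g; two or three are present): green base 46 mm (its x) by 34 mm (y), 12 mm high; orange upright fin on its middle, 24 mm (x) by 10 mm (y), up to 52 mm above the underside, to grip across its 10 mm. Point: on the fin's axis, 36 mm above the underside. Starts flat on the bench; either end may go first.
- carrier3_fin (a point): Specimen carrier (about 60 g; two or three are present): green base 46 mm (its x) by 34 mm (y), 12 mm high; orange upright fin on its middle, 24 mm (x) by 10 mm (y), up to 52 mm above the underside, to grip across its 10 mm. Point: on the fin's axis, 36 mm above the underside. Starts flat on the bench; either end may go first.
- stick: Push stick, 150 mm long, 90 g, round all over, origin at the tip's lower end, z along it to the handle: rubber tip 14 mm diameter and 20 mm long, steel shaft 10 mm, black collar 36 mm diameter from 90 to 96 mm, yellow handle 22 mm diameter from 96 to 150 mm. Starts hanging upright in the fork stand, collar on the prongs.
- stick_tip (a point): Lower end of the stick's rubber tip (same as its origin).
- stick_grip (a point): Middle of the stick's yellow handle, 125 mm above the tip's end (29 mm above the collar's top).
- stick_collar (a point): Centre of the underside of the stick's collar, 90 mm above the tip's end.
- stand_seat (a point): Fixed fork stand: point at the middle of the fork slot, level with the prongs' tops, 108 mm up. Two prongs along x from -30 to 55 mm, slot 22 mm wide, open above, below and at -x; a post no higher than the prongs at x = 37 to 55 mm; base plate 12 mm high. The stick hangs here, collar on the prongs, tip 18 mm above the bench; it lifts out and lowers in straight through the slot.
- brass_cup_rim (a point): Brass discharge cup, loose, 400 g, upright, 60 mm outer diameter, 52 mm inner, 60 mm high, inner floor 8 mm above the bench, empty. Point at the centre of its mouth, at rim height. A dip counts once the tip is 20 mm below the rim for a moment.
- blue_cup_rim (a point): Blue dust cup, loose, the same size and mass as the brass cup. Point at the centre of its mouth, at rim height. A dip counts once the tip is 20 mm below the rim for a moment. Which side of the bench each cup stands on varies.
- flask_center (a point): Bystander: clear culture flask with orange cap, 45 x 75 x 122 mm; point on its axis 60 mm up.
- dishes_center (a point): Bystander: stack of three dishes, 60 mm diameter, 44 mm high; point at its centre.
- cover_fin (a point): Dust cover, loose, 120 g: grey plate 180 mm (x) by 76 mm (y), 4 mm thick, with 5 mm thick side skirts reaching 8 mm below it, 66 mm apart inside, and a red upright fin on its middle, 60 mm (x) by 10 mm (y), up to 44 mm above the plate's underside, to grip across its 10 mm. Point in the fin, on the axis, 30 mm above the plate's underside. Either end may face the reader.
- mat_center (a point): Fixed black rubber mat, 220 mm (x) by 120 mm (y), 2 mm thick; point at the centre of its top. The parked cover stands on its skirts here, its fin point within 50 mm of the mat's centre.
Things that resemble listed ones, but are neither listed nor needed, are in the scene too. There is more than one size of the stick; the one meant has the size given above.

How it is judged:
By the outcome, as a careful person would: the job done as asked, in the order asked, and still so for the second after the job is handed in, with the robot touching nothing.
Of carrier1, carrier2, carrier3 only 2 to 3 are there at a start; the rules pass over those that are not, and their reading is None.
At some moment in a run one of carrier1, carrier2, carrier3, brass_cup, blue_cup may be knocked a few centimetres aside while the robot is not near it.
It also fails if it takes over 208 s, if anything falls off the work surface, if the arm or the gripper's body presses on something with over 40 N, if the wrist force passes 120 N, or if a joint passes its speed limit or range.

## Robot

A 6-joint arm with a two-finger parallel gripper is mounted at the origin on the work surface. World frame = base frame: x ahead of the robot, y to its left, z up, the work surface at z = 0. Lengths are in mm, angles in rad, forces in N, time in s.
With the tool pointing down it reaches from about 275 to 825 mm from the base axis. Payload 5.2 kg.
Tool frame: the origin (TCP) lies at the very end of the fingers, on their centre line; the grasp point (between the pads) lies 19 mm behind it; z points along the fingers, y is the line along which they close (so a half turn about z gives the same grasp; the last joint's range is limited). The gripper opens to 93 mm and grips with 3 to 60 N. Pads are 15 mm wide; open, the fingers measure 128 mm over their backs; the gripper's body (75 mm by 188 mm) begins 65 mm behind the grasp point.
Start: joints at [1.127, 0.259, 1.535, -0, 1.348, -0.203], TCP at [131.141, 534.141, 218.653] pointing down, gripper open.
Joint ranges: [-3.14, 3.14], [-0.91, 2.08], [0.19, 2.58], [-1.22, 4.36], [0.22, 2.71], [-3.12, 3.12]. Speed limits (rad/s): [2.57, 2.57, 3.14, 3.14, 3.14, 3.14].

## Interface

Orientations are given as [roll, pitch, yaw] about the fixed x, y, z axes, in that order (R = Rz(yaw) Ry(pitch) Rx(roll)).
In Python, from bench import robot gives the robot as it stands. The module is installed in compiled form; this text tells all that it offers. Calls block until the motion is done:
- robot.move_ptp(position, orientation): joint-space move of the TCP to a pose.
- robot.move_linear(position, ori=None, speed=150, f_stop=None): straight line of the TCP; ori=None keeps the orientation; speed is the mean speed in mm/s. With f_stop (N) it stops when the force on the tool has changed by that much, and returns True; else False.
- robot.move_j(angles): joint-space move.
- robot.move_gripper(opening): opening from 0.0 (shut) to 1.0 (fully open); the grip force is fixed at half the most; returns when the fingers have stopped.
- robot.sleep(seconds).
- robot.inverse_kinematics(position, orientation): joint angles nearest the present ones, or None.
- robot.get_image(name): name is "side" or "top"; returns a dict with "img" (420x560x3 uint8, blue, green, red), "fovy" (degrees; the focal length in pixels is half the picture's height over the tangent of half this angle, whatever the lens; pixels are square), "cx", "cy" (the principal point, pixels), "eye" and "orientation" of the camera in the world. Camera axes: x right, y down, z forward; pixel columns grow to the right and rows downward; lengths in mm; the calibration is good to about 2 mm. A picture is of the moment at which its call begins. There is no depth.
A pose or a line that the arm cannot do raises robot.MotionError and nothing moves.
- robot.hand_in(): hands the job in; it is judged then, once.
Readings, each from a call of its own:
- robot.current_t(): time.
- robot.current_qpos(): joint angles.
- robot.current_joint_vel(): joint speeds.
- robot.current_joint_efforts(): joint torques, N m.
- robot.current_tcp_pos(): TCP position.
- robot.current_eef_rot(): TCP orientation.
- robot.current_contact_force(): force on the tool from outside, world axes, zero at the start.
- robot.current_ft_torque(): the same for the moment, N m.
- robot.current_gripper_width(): opening from 0.0 (shut) to 1.0 (fully open).
- robot.current_finger_force(): force on a finger pad.
Only numpy, scipy, OpenCV 4.12 (cv2) and the standard library are available. Lean on these libraries where they do the work, as an engineer would, in place of code of your own. Each camera call takes 0.05 s, during which the arm holds its last target. There are 200 camera calls.

## Working session

There is one attempt and no reset: what is moved stays moved. The work goes in short steps, each a Python script; the robot and the scene stay as the last script left them, time stands still between calls to the robot, and variables do not carry over. Pictures are saved under pics/ and viewed, at most 14 in all, crops included, and the job is handed in when it is done.

```bash
mkdir -p pics
python3 - <<'E'
from bench import robot
import cv2
for n in("top","side"):
    d=robot.get_image(n); cv2.imwrite(f"pics/{n}0.png",cv2.resize(d["img"],(800,600),interpolation=cv2.INTER_CUBIC))
    cv2.imwrite(f"{n}_raw.png",d["img"])
    print(n,d["fovy"],d["cx"],d["cy"],d["eye"],d["orientation"])
print(robot.current_eef_rot(),robot.current_t())
E
```

```text
top 54.01060623046011 286.09756702195443 210.88968862388106 [ 436.00330037  -60.04574299 1279.11328985] [-3.00483159  0.01473275 -1.54724878]
side 52.01469847556523 280.99837233475546 208.99903541450533 [  71.12856461 -717.36829562  733.9971778 ] [-2.20227756  0.02086284 -0.66102228]
[-3.14002855e+00 -3.20941232e-04  2.90079304e+00] 0.1
```

View pics/top0.png

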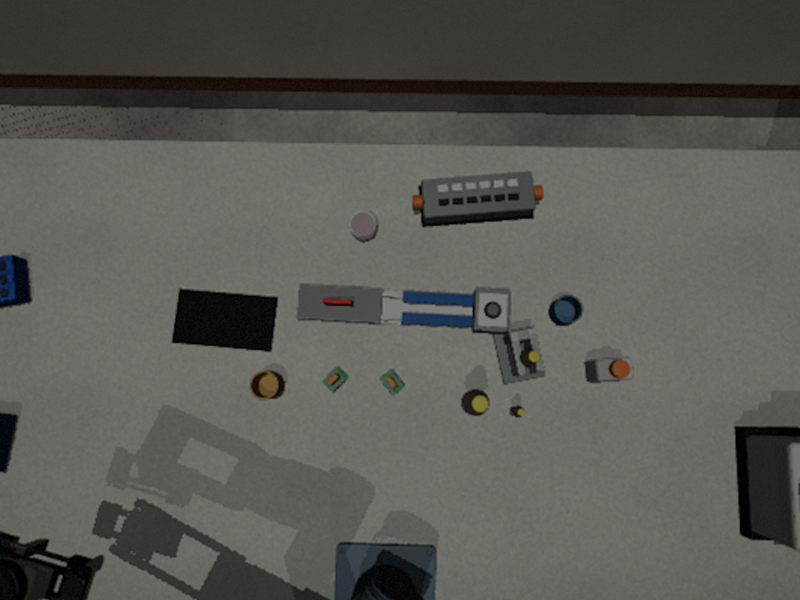

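View pics/side0.png

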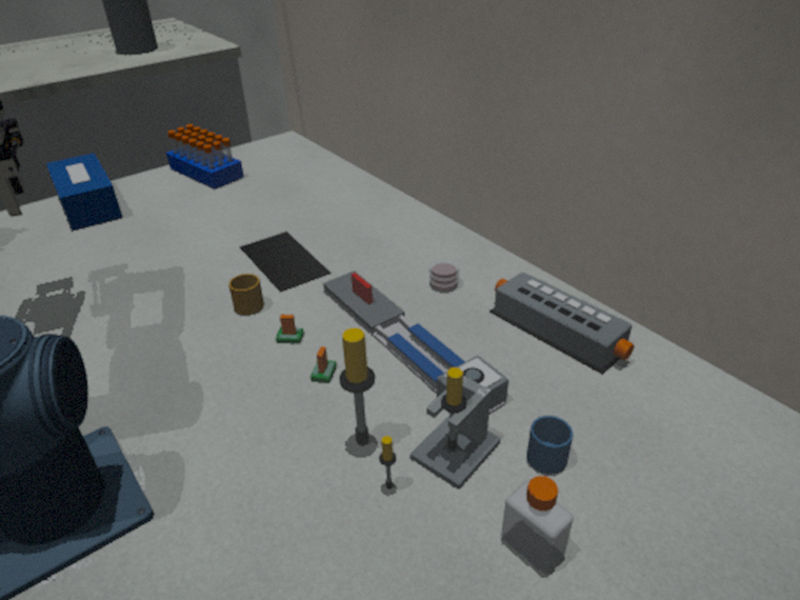

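```bash
cat > h.py <<'E'
import numpy as np, cv2
from scipy.spatial.transform import Rotation as Ro
CAM={"top":(54.01060623046011,286.09756702195443,210.88968862388106,[436.00330037,-60.04574299,1279.11328985],[-3.00483159,0.01473275,-1.54724878]),
"side":(52.01469847556523,280.99837233475546,208.99903541450533,[71.12856461,-717.36829562,733.9971778],[-2.20227756,0.02086284,-0.66102228])}
def ray(n,u,v):
    f,cx,cy,e,o=CAM[n]; F=210/np.tan(np.radians(f/2))
    d=Ro.from_euler("xyz",o).apply([(u-cx)/F,(v-cy)/F,1]); return np.array(e),d
def at(n,u,v,z):
    e,d=ray(n,u,v); return (e+d*(z-e[2])/d[2])[:2]
def proj(n,p):
    f,cx,cy,e,o=CAM[n]; F=210/np.tan(np.radians(f/2))
    c=Ro.from_euler("xyz",o).inv().apply(np.array(p,float)-e); return c[...,0]/c[...,2]*F+cx,c[...,1]/c[...,2]*F+cy
def crop(img,u0,v0,w,h,s,fn):
    c=img[v0:v0+h,u0:u0+w].astype(float); c=np.clip(255*(c/255)**.6,0,255).astype(np.uint8)
    c=cv2.resize(c,None,fx=s,fy=s,interpolation=cv2.INTER_CUBIC)
    for u in range(-(-u0//20)*20,u0+w,20):
        cv2.line(c,(int((u+.5-u0)*s),0),(int((u+.5-u0)*s),6),(255,255,255),1); cv2.putText(c,str(u),(int((u+.5-u0)*s)-10,18),0,.35,(255,255,255),1)
    for v in range(-(-v0//20)*20,v0+h,20):
        cv2.line(c,(0,int((v+.5-v0)*s)),(6,int((v+.5-v0)*s)),(255,255,255),1); cv2.putText(c,str(v),(8,int((v+.5-v0)*s)+4),0,.35,(255,255,255),1)
    cv2.imwrite(fn,c)
E
python3 - <<'E'
from h import *
t=cv2.imread("top_raw.png")
crop(t,115,180,170,110,4.7,"pics/c1.png")
crop(t,265,180,170,120,4.7,"pics/c2.png")
E
```

```text
(no output)
```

View pics/c1.png

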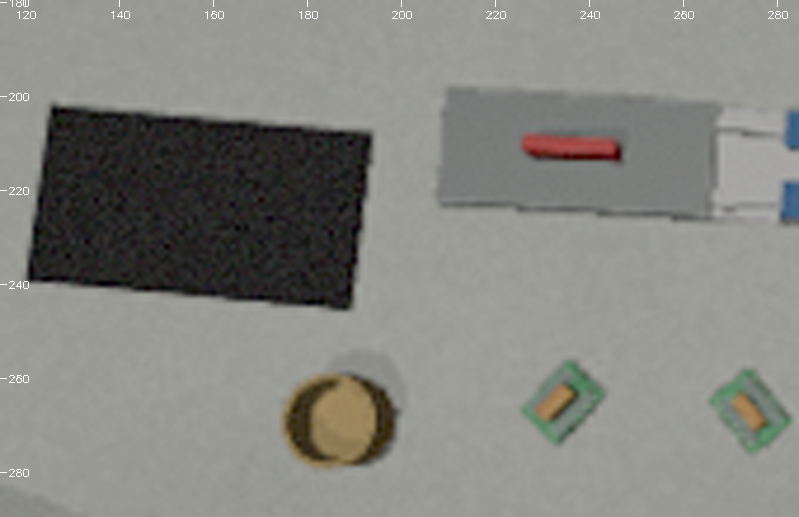

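View pics/c2.png

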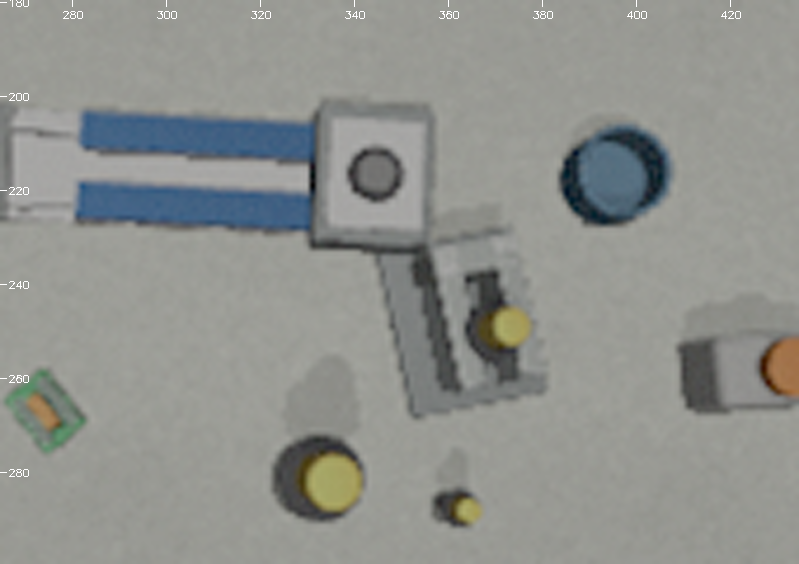

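Run:
```python
from h import *
def P(c,X,Y,z): 
    u0=115 if c==1 else 265
    return at("top",u0+X/4.7-.5,180+Y/4.7-.5,z)
np.set_printoptions(precision=1,suppress=True)
def pr(name,c,pts,z):
    q=np.array([P(c,*p,z) for p in pts]); print(name,"C",q.mean(0),"edges",[round(float(np.hypot(*(q[i]-q[i-1]))),1) for i in range(len(q))])
    for i in range(len(q)):
        d=q[i]-q[i-1]; print("   ",q[i],"ang",round(float(np.degrees(np.arctan2(d[1],d[0]))),1))
pr("cover",1,[(447,88),(722,104),(715,218),(440,204)],23)
pr("coverfin",1,[(525,136),(618,141)],63)
pr("lips",2,[(83,110),(315,122),(309,230),(77,219)],25)
pr("mat",1,[(52,105),(372,132),(350,308),(28,280)],2)
pr("A",1,[(570,362),(605,393),(560,443),(523,410)],12)
pr("B",1,[(745,370),(790,420),(755,452),(711,402)],12)
pr("Afin",1,[(555,402)],52)
pr("Bfin",1,[(748,409)],52)
pr("brass",1,[(332,420)],60)
pr("blue",2,[(621,172)],60)
pr("stick",2,[(511,327)],168)
pr("standbase",2,[(376,250),(415,416)],12)
pr("dock",2,[(322,98),(433,105),(430,248),(311,245)],50)
pr("prong slot",2,[(467,275),(495,270)],108)
```

```text
cover C [601.4 110.4] edges [76.9, 181.9, 75.4, 180.3]
    [642.9 200.5] ang -0.6
    [636.1  18.7] ang -92.2
    [560.8  21.1] ang 178.2
    [566.  201.3] ang 88.3
coverfin C [605.5 111.3] edges [59.4, 59.4]
    [606.5 141. ] ang 88.1
    [604.5  81.6] ang -91.9
lips C [594.6 -99.4] edges [71.9, 152.0, 71.0, 150.8]
    [632.7 -24.8] ang -1.7
    [ 628.  -176.7] ang -91.8
    [ 557.  -173.4] ang 177.4
    [560.9 -22.7] ang 88.5
mat C [563.5 365.8] edges [117.9, 217.1, 118.0, 215.8]
    [629.2 470.3] ang -3.4
    [615.5 253.7] ang -93.6
    [497.8 261.9] ang 176.0
    [511.5 477.3] ang 86.4
A C [439.7 116.1] edges [43.2, 30.6, 43.1, 32.4]
    [465.5 113.5] ang -42.8
    [446.   89.9] ang -129.6
    [413.2 117.9] ang 139.5
    [433.8 142.9] ang 50.4
B C [436.7  -4.8] edges [30.2, 43.6, 30.5, 43.0]
    [463.   -0.7] ang -45.5
    [431.5 -30.8] ang -136.3
    [410.5  -8.6] ang 133.5
    [441.9  20.8] ang 43.2
Afin C [439.4 116.5] edges [0.0]
    [439.4 116.5] ang 0.0
Bfin C [437.9  -5.1] edges [0.0]
    [437.9  -5.1] ang 0.0
brass C [424.9 254.7] edges [0.0]
    [424.9 254.7] ang 0.0
blue C [ 594.8 -366.7] edges [0.0]
    [ 594.8 -366.7] ang 0.0
stick C [ 490.3 -275.9] edges [0.0]
    [ 490.3 -275.9] ang 0.0
standbase C [ 492.6 -231.3] edges [110.0, 110.0]
    [ 546.1 -218.5] ang 13.5
    [ 439.1 -244.1] ang -166.5
dock C [ 591.6 -212.2] edges [95.0, 71.1, 92.0, 75.4]
    [ 639.8 -178.7] ang -3.8
    [ 636.8 -249.8] ang -92.5
    [ 544.8 -247.9] ang 178.8
    [ 545.1 -172.5] ang 89.8
prong slot C [ 525.6 -269.7] edges [17.2, 17.2]
    [ 523.9 -261.3] ang 101.4
    [ 527.3 -278.2] ang -78.6
```

```bash
cat >> h.py <<'E'
def masks(img):
    hsv=cv2.cvtColor(img,cv2.COLOR_BGR2HSV); H,S,V=[hsv[...,i].astype(int) for i in range(3)]
    return dict(green=(H>50)&(H<80)&(S>90)&(V>40),brass=(H>12)&(H<24)&(S>110)&(V>40),blue=(H>95)&(H<112)&(S>90)&(V>30))
def blobs(img,name,box,amin=12):
    m=np.zeros(img.shape[:2],np.uint8); u0,v0,u1,v1=box; m[v0:v1,u0:u1]=masks(img)[name][v0:v1,u0:u1]
    m=cv2.morphologyEx(m,cv2.MORPH_CLOSE,np.ones((3,3),np.uint8))
    n,l,s,c=cv2.connectedComponentsWithStats(m)
    return [(c[i],s[i,4],np.argwhere(l==i)[:,::-1].astype(np.float32)) for i in range(1,n) if s[i,4]>=amin]
E
cat > mv.py <<'E'
from bench import robot
from h import *
PI=np.pi
def yawpick(p,yaw):
    best=None
    for y in (yaw,yaw+PI,yaw-PI,yaw+2*PI):
        q=robot.inverse_kinematics(list(p),[PI,0,(y+PI)%(2*PI)-PI])
        if q is not None and (best is None or abs(q[5])<best[0]): best=(abs(q[5]),(y+PI)%(2*PI)-PI)
    return [PI,0,best[1]]
def snap(): return robot.get_image("top")["img"]
def show(tag):
    print(tag,np.round(robot.current_t(),1),np.round(robot.current_tcp_pos(),1),"w",round(robot.current_gripper_width()*93,1),"F",np.round(robot.current_contact_force(),1))
E
python3 - <<'E'
from h import *
t=cv2.imread("top_raw.png")
for n,b in(("green",(120,180,450,300)),("brass",(120,220,240,300)),("blue",(370,180,430,240))):
    for c,a,p in blobs(t,n,b):
        r=cv2.minAreaRect(p); print(n,c.round(1),a,at("top",*c,12 if n=="green" else 60).round(1),np.round(r[1],1),round(r[2]))
# decoy: base side view / top collar
print("decoy base side",at("side",362/1.4286,440/1.4286,5), at("side",390/1.4286,487/1.4286,3))
for h in(150,200,250,300): print(h,at("top",265+333/4.7-.5,180+482/4.7-.5,h).round(1), at("side",354/1.4286,334/1.4286,h).round(1))
print("side flask",at("top",265+800/4.7,180+368/4.7,122))
# stick check in side view
print(proj("side",[490.3,-275.9,168]),"expect",455/1.4286,372/1.4286)
E
```

```text
green [238.2 260.8] 27 [452.8 105.5] [9.9 2.8] 45
green [270.  262.2] 17 [450.6   8.2] [ 2. 10.] 53
green [230.  269.9] 20 [424.6 129.4] [9.2 2.8] 45
green [277.8 271.9] 20 [422.  -16.6] [2.1 9.9] 45
brass [185.8 269. ] 265 [424.6 252.6] [18. 19.] 90
brass [232.5 265. ] 34 [439.4 115.6] [3.5 7.8] 45
blue [396.  216.7] 251 [ 592.9 -364.8] [19. 18.] 90
decoy base side [ 399.43365134 -172.11863627] [ 382.0072267  -266.34945843]
150 [ 400.1 -177.2] [ 442.  -105.1]
200 [ 401.7 -172. ] [ 410.2 -157.6]
250 [ 403.3 -166.8] [ 378.5 -210. ]
300 [ 404.9 -161.6] [ 346.7 -262.4]
side flask [ 470.9150619  -456.27944665]
(np.float64(318.4999968339779), np.float64(260.3475992445)) expect 318.4936301273974 260.3947921041579
```

```bash
cat > a1.py <<'E'
from mv import *
G=np.radians(-91.8)
u=np.array([np.cos(G),np.sin(G)]); O=np.array([596.8,-23.75])-10*u
c=O-124*u; print("cover",c)
o=yawpick([*c,40],G); print(o)
robot.move_gripper(0.6)
robot.move_ptp([*c,130],o)
print(robot.move_linear([*c,33],speed=80,f_stop=8)); show("down")
robot.move_gripper(0.0); show("grip"); print(robot.current_finger_force())
p=robot.current_tcp_pos()
robot.move_linear([*c,45],speed=40); show("lift")
robot.move_linear([*c,130])
m=[563.5,365.8]; om=yawpick([*m,30],np.radians(-93.6)); print(om)
robot.move_linear([*m,110],om,speed=150); show("mat")
print(robot.move_linear([*m,23],speed=60,f_stop=6)); show("placed")
robot.move_gripper(0.5)
robot.move_linear([*m,150]); show("up")
E
python3 a1.py
python3 - <<'E'
from mv import *
t=snap(); cv2.imwrite("t1.png",t); crop(t,115,170,330,130,2.4,"pics/d1.png")
E
```

```text
cover [601.00904172 110.18387909]
[3.141592653589793, 0, np.float64(1.5393804002589988)]
False
down 4.5 [601.6 110.2  33.7] w 56.0 F [-0.4  0.7  0.7]
grip 5.3 [601.  110.2  33. ] w 10.0 F [ 0.  -0.  -1.1]
29.999444782733917
lift 5.8 [601.3 110.2  45.4] w 9.6 F [-0.2  0.2 -0.8]
[3.141592653589793, 0, np.float64(1.507964473723101)]
mat 8.4 [563.9 365.  110.1] w 10.1 F [-0.   0.1 -1. ]
True
placed 9.7 [563.3 365.7  24. ] w 9.7 F [-0.4 -0.5  5.5]
up 11.5 [562.8 365.5 148.9] w 46.6 F [ 0.  -0.3 -0.8]
```

View pics/d1.png

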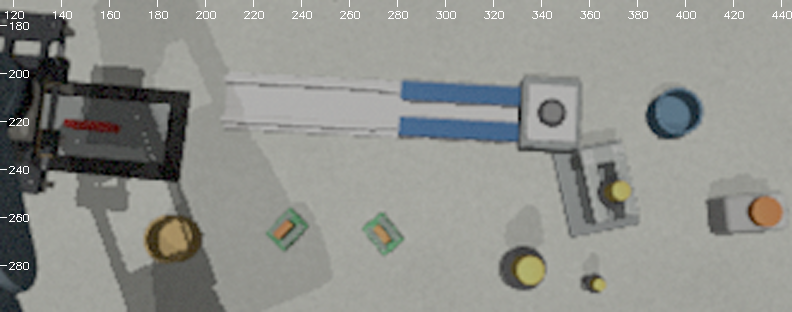

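```bash
cat >> mv.py <<'E'
G=np.radians(-91.8)
u=np.array([np.cos(G),np.sin(G)]); O=np.array([596.8,-23.75])-10*u
def carriers():
    t=snap(); M=masks(t); m=((M["green"]|M["brass"])*1).astype(np.uint8)
    k=np.zeros_like(m); k[180:300,215:450]=m[180:300,215:450]
    k=cv2.morphologyEx(k,cv2.MORPH_CLOSE,np.ones((5,5),np.uint8)); n,l,s,c=cv2.connectedComponentsWithStats(k); out=[]
    for i in range(1,n):
        if 60<s[i,4]<260:
            p=np.argwhere(l==i)[:,::-1]; w=np.array([at("top",*q,12) for q in p],np.float32); r=cv2.minAreaRect(w)
            a=np.radians(r[2]+(0 if r[1][0]>r[1][1] else 90)); out.append((np.array(r[0]),a,r[1]))
    return out
def load(p,a,x,zp=20):
    o=yawpick([*p,zp],a)
    robot.move_gripper(0.45)
    robot.move_ptp([*p,110],o)
    if robot.move_linear([*p,zp],speed=80,f_stop=8): show("BLOCKED"); return False
    robot.move_gripper(0.0); show("grip")
    if robot.current_gripper_width()*93<7: return False
    robot.move_linear([*p,120])
    c=O+x*u; b=robot.current_eef_rot()[2]
    # turn to guide heading the short way
    d=(G-b+PI/2)%PI-PI/2; y=(b+d+PI)%(2*PI)-PI
    robot.move_ptp([*c,100],[PI,0,y])
    print(robot.move_linear([*c,6+zp],speed=50,f_stop=5)); show("placed")
    robot.move_gripper(0.35); robot.move_linear([*c,110]); return True
E
python3 - <<'E'
from mv import *
C=carriers()
for c in C: print(c)
exp=[([437.3,-5],np.radians(43.5),-55),([439.6,116.3],np.radians(-41),-104)]
for p,a,x in exp:
    d=min([np.hypot(*(c[0]-p)) for c in C]+[99]); print(d)
    if d>5: break
    if not load(p,a,x): break
    C=carriers(); print(C)
E
```

```text
(array([438.87911987, 116.99520874]), np.float64(2.3951968838307187), (32.473262786865234, 42.7347526550293))
(array([436.23483276,  -4.74022675]), np.float64(0.7068337128176202), (43.595176696777344, 30.364368438720703))
1.0963865126157133
grip 15.3 [437.3  -5.   20.1] w 9.8 F [-1.  -0.1  1.8]
False
placed 18.5 [599.1  41.2  26.3] w 9.6 F [-0.1  0.6  0.1]
[]
99
```

Run:
```python
from mv import *
robot.move_linear([450,330,200]); 
C=carriers(); print(C)
t=snap(); cv2.imwrite("t2.png",t); crop(t,115,170,330,130,2.4,"pics/d2.png")
```

```text
[(array([598.15411377,  40.28020859]), np.float64(1.5148760691737397), (43.63676071166992, 29.01509666442871)), (array([438.87911987, 116.99520874]), np.float64(2.3951968838307187), (32.473262786865234, 42.7347526550293))]
```

View pics/d2.png

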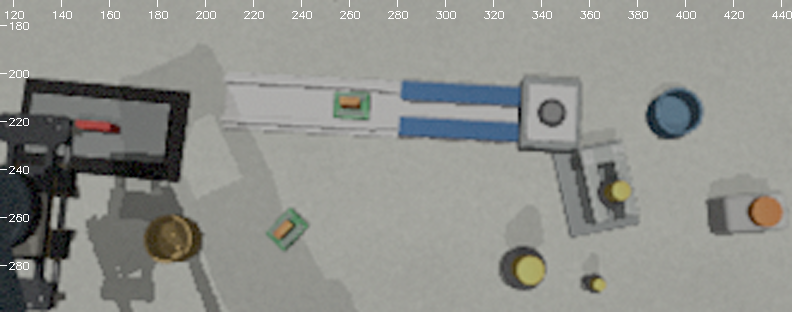

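Run:
```python
from mv import *
load([439.3,116.6],np.radians(-42),-104)
robot.move_ptp([490.3,-275.9,330],yawpick([490.3,-275.9,330],G+PI/2)); show("over stick")
C=carriers(); print(C)
img=snap(); cv2.imwrite("t3.png",img); cv2.imwrite("pics/full3.png",cv2.resize(img,(800,600)))
```

```text
grip 25.8 [439.4 116.6  20.1] w 9.8 F [ 0.2 -0.1  1.1]
False
placed 29.0 [600.6  90.2  26.3] w 9.9 F [ 0.8 -0.6  0.1]
over stick 32.0 [ 490.5 -275.   329.1] w 32.3 F [-0.8 -0.2  0. ]
[(array([ 398.89172363, -188.82646179]), np.float64(0.8086757892213949), (35.73236083984375, 32.13808822631836))]
```

View pics/full3.png

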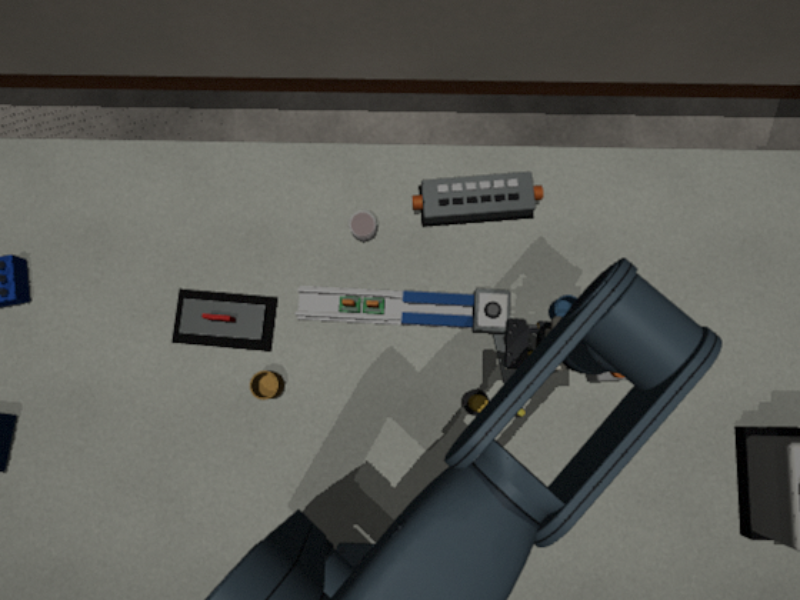

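```bash
cat >> mv.py <<'E'
def cup(name):
    t=snap(); box,ref,w=((120,200,240,300),(185.8,269.0),(424.9,254.7)) if name=="brass" else ((370,160,450,280),(396.0,216.7),(594.8,-366.7))
    B=[b for b in blobs(t,name,box) if b[1]>120]
    print(name,[(b[0].round(1),b[1]) for b in B])
    if not B: return None
    b=max(B,key=lambda b:b[1]); return np.array(w)+at("top",*b[0],60)-at("top",*ref,60)
E
python3 - <<'E'
from mv import *
s=[490.3,-275.9]; o=yawpick([*s,330],G+PI/2); print(o)
robot.move_gripper(0.5)
robot.move_linear([*s,200],o)
print(robot.move_linear([*s,125],speed=60,f_stop=6)); show("at")
robot.move_gripper(0.0); show("grip"); print(robot.current_finger_force())
robot.move_linear([*s,135],speed=30); show("lift")
robot.move_linear([*s,350]); show("up"); 
print(cup("brass"))
for n in("top","side"): cv2.imwrite(f"s4{n}.png",robot.get_image(n)["img"])
crop(cv2.imread("s4side.png"),230,60,200,150,4,"pics/s4.png")
E
```

```text
[3.141592653589793, 0, np.float64(-0.031415926535897754)]
False
at 35.0 [ 490.5 -276.1  125.5] w 46.6 F [-0.1 -0.3  0.2]
grip 35.5 [ 490.4 -276.   125.1] w 21.4 F [ 0.  -0.1  0.3]
29.99986857175827
lift 36.0 [ 490.4 -275.9  135.2] w 21.8 F [-0.3  0.3 -1.6]
up 37.6 [ 490.  -275.7  349. ] w 21.8 F [-0.5 -1.1 -0.6]
brass [(array([185.7, 269.1]), np.int32(275))]
[424.50463681 254.84938477]
```

View pics/s4.png

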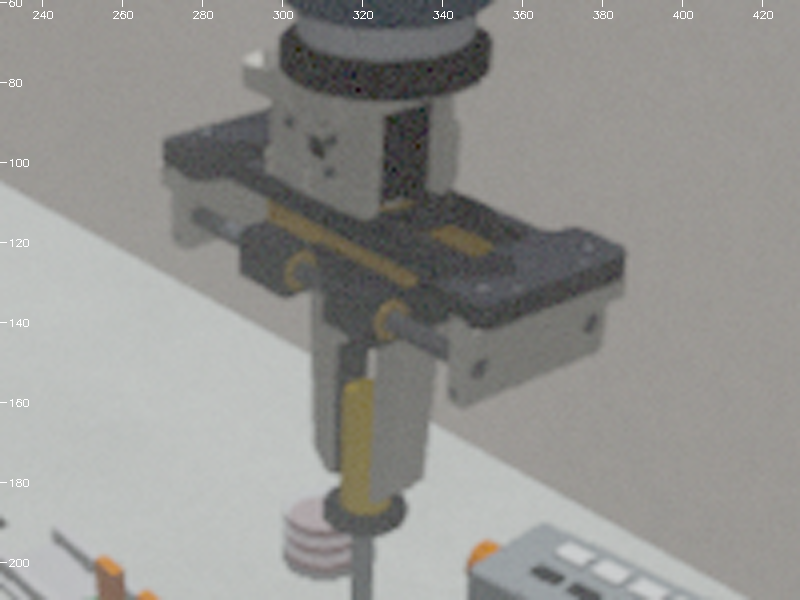

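Run:
```python
from mv import *
b=[424.5,254.8]; o=yawpick([490,-276,350],G+PI/2)
robot.move_linear([*b,350],o,speed=250); show("over brass")
print(robot.move_linear([*b,130],speed=110,f_stop=5)); show("dip")
robot.sleep(0.3)
robot.move_linear([*b,260]); 
c=O-165*u
robot.move_linear([*c,260],speed=200)
robot.move_linear([*c,145],speed=100); show("above bay")
robot.sleep(.2)
p=robot.current_tcp_pos(); tip=[p[0],p[1],p[2]-107]; print("tip pred",tip)
for n in("top","side"):
    t=robot.get_image(n)["img"]; cv2.imwrite(f"s5{n}.png",t); print(n,proj(n,tip),proj(n,[p[0],p[1],p[2]-17]))
a=proj("side",tip); crop(cv2.imread("s5side.png"),int(a[0])-50,int(a[1])-60,130,100,6,"pics/s5.png")
```

```text
over brass 40.0 [424.7 254.1 350. ] w 21.4 F [-0.4  0.3 -0.6]
False
dip 42.2 [424.9 254.9 130.5] w 21.8 F [ 0.7  0.2 -0.9]
above bay 46.0 [602.8 151.2 145.8] w 21.5 F [ 0.3 -0.1 -0.5]
tip pred [np.float64(602.6068009159277), np.float64(151.19305733431847), np.float64(38.59387365703398)]
top (np.float64(224.06711807164993), np.float64(210.75671525638364)) (np.float64(218.85612024388348), np.float64(206.41109085184317))
side (np.float64(246.255799238708), np.float64(196.9909399175835)) (np.float64(243.9983092146379), np.float64(169.8540969709626))
```

View pics/s5.png

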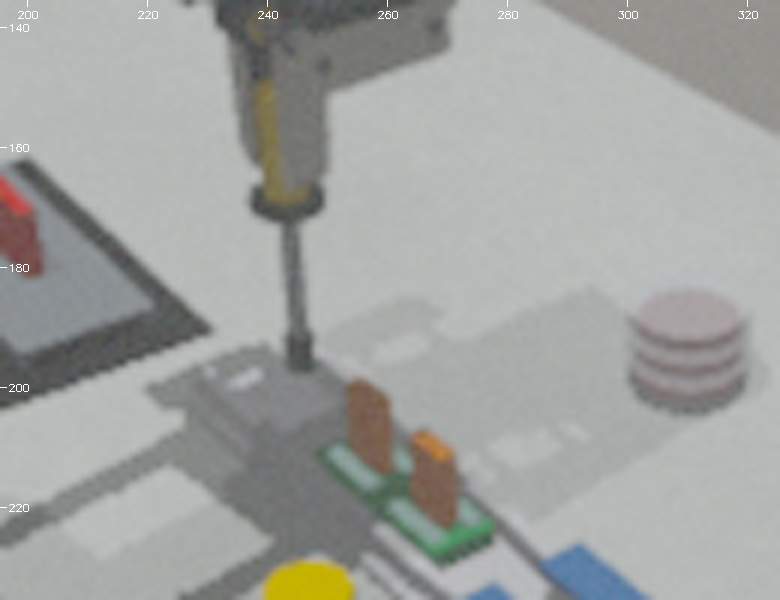

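Run:
```python
from mv import *
Z=116
c=O-165*u
print(robot.move_linear([*c,Z],speed=60,f_stop=6)); show("low")
print(robot.move_linear([*(O-20*u),Z],speed=50,f_stop=12)); show("mid")
print(robot.move_linear([*(O+45*u),Z],speed=45,f_stop=12)); show("p1")
print(robot.move_linear([*(O+72*u),Z],speed=20,f_stop=6)); show("end")
p=robot.current_tcp_pos()[:2]; print("x,y guide",(p-O)@u,(p-O)@[-u[1],u[0]])
t=robot.get_image("side")["img"]; crop(t,225,170,160,120,5,"pics/s6.png")
```

```text
False
low 46.9 [602.2 151.2 115.7] w 21.6 F [ 0.3 -0.7 -1.2]
False
mid 49.9 [597.7   6.3 116. ] w 21.5 F [-0.2  0.3 -2.3]
False
p1 51.5 [595.7 -58.6 116.1] w 21.3 F [ 0.2 -0.4 -1.3]
True
end 52.4 [594.9 -76.1 115.6] w 21.8 F [0.9 3.  0.6]
x,y guide 62.418066798701645 -0.24274422581667965
```

View pics/s6.png

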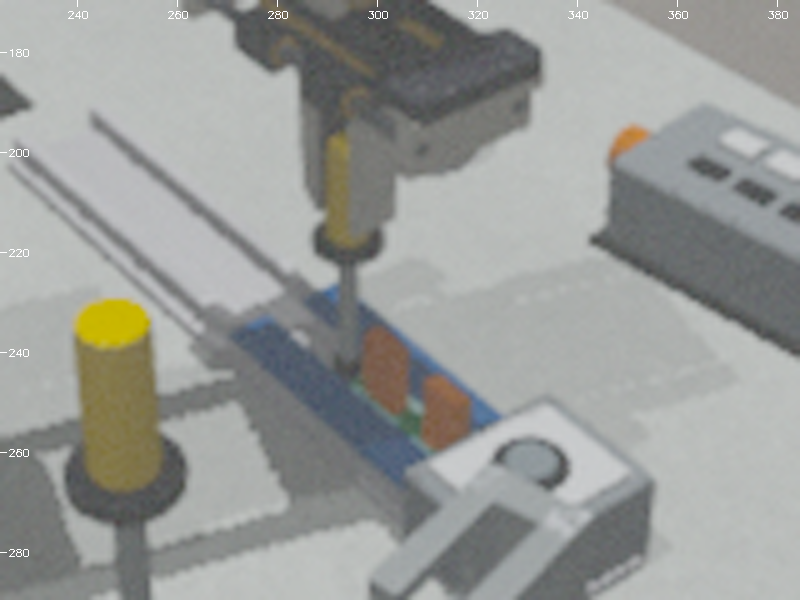

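Run:
```python
from mv import *
p=O+72*u
print(robot.move_linear([*p,116],speed=15,f_stop=14)); show("hard")
q=robot.current_tcp_pos()[:2]; print("x",(q-O)@u)
robot.move_linear([*(O+50*u),116],speed=60)
robot.move_linear([*(O+50*u),260]); 
b=cup("blue"); print(b)
t=robot.get_image("top")["img"]; cv2.imwrite("s7.png",t); crop(t,260,185,170,115,4.7,"pics/s7.png")
```

```text
False
hard 53.3 [594.1 -81.8 115.5] w 22.4 F [ 1.1 12.   2.7]
x 68.11054296087842
blue [(array([396.1, 216.7]), np.int32(252))]
[ 594.74944718 -366.88706613]
```

View pics/s7.png

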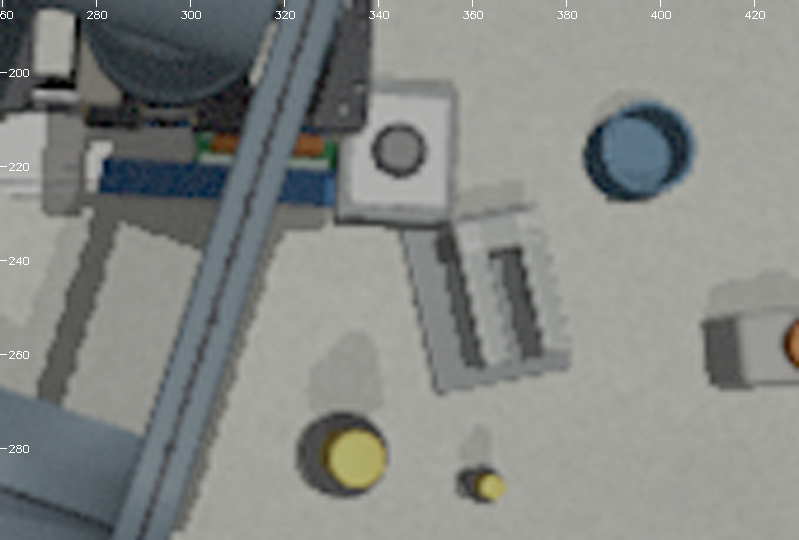

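Run:
```python
from mv import *
b=[594.75,-366.8]
robot.move_linear([*b,260],speed=200); robot.move_linear([*b,130],speed=100,f_stop=5); show("dip"); robot.sleep(.3)
robot.move_linear([*b,340],speed=150)
s=[490.35,-275.95]
robot.move_linear([*s,340],speed=150); robot.move_linear([*s,245],speed=100); robot.sleep(.3); show("over stand")
p=robot.current_tcp_pos(); tip=[p[0],p[1],p[2]-107]
t=robot.get_image("side")["img"]; a=proj("side",tip); print(a,proj("side",[p[0],p[1],p[2]-17]),"1mm y:",proj("side",np.array(tip)+[0,1,0]))
crop(t,int(a[0])-50,int(a[1])-50,130,100,6,"pics/s8.png"); print(int(a[0])-50,int(a[1])-50)
```

```text
dip 58.2 [ 595.2 -367.2  130.9] w 21.3 F [ 1.1 -0.1 -0.9]
over stand 62.5 [ 490.5 -276.   245.4] w 21.8 F [-0.1 -0.6 -1.7]
(np.float64(318.1534494459092), np.float64(271.51683192921337)) (np.float64(319.63508704869474), np.float64(235.9987865046584)) 1mm y: (np.float64(317.8105861819291), np.float64(271.23550216160857))
268 221
```

View pics/s8.png

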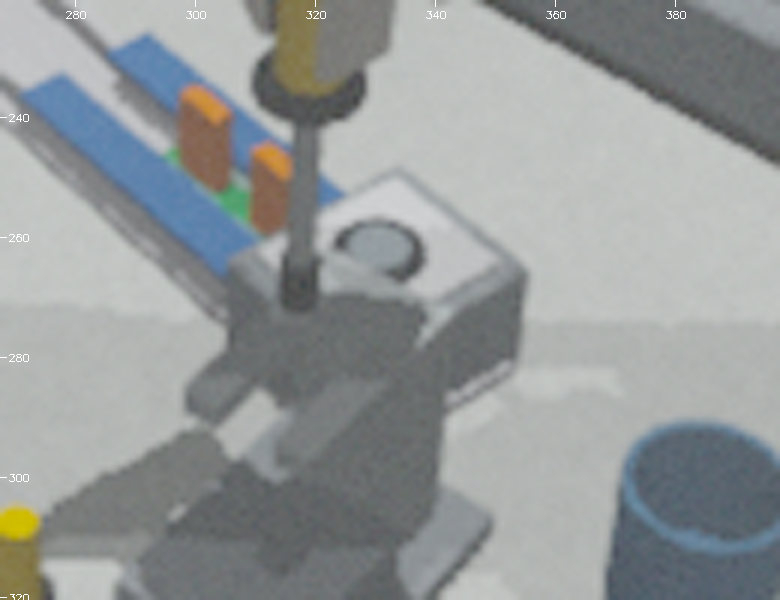

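Run:
```python
from mv import *
s=[490.4,-277.3]
print(robot.move_linear([*s,245],speed=50),robot.move_linear([*s,150],speed=60,f_stop=5)); show("a")
print(robot.move_linear([*s,122],speed=20,f_stop=5)); show("seat")
```

```text
False False
a 64.5 [ 490.6 -277.5  150.4] w 21.6 F [-0.3  0.9 -0.9]
True
seat 65.6 [ 490.4 -277.1  125.3] w 21.5 F [-0.3  0.1  4.7]
```

Run:
```python
from mv import *
s=[490.4,-277.3]
robot.move_gripper(0.45); robot.sleep(.2)
robot.move_linear([*s,250],speed=100); 
m=[563.5,365.8]; om=yawpick([*m,30],np.radians(-93.6))
robot.move_ptp([450,0,350],om)
robot.move_ptp([*m,130],om); 
robot.move_linear([*m,24],speed=80,f_stop=6); show("at")
robot.move_gripper(0.0); show("grip")
robot.move_linear([*m,130],speed=100)
c=O-122*u; o=yawpick([*c,40],G)
robot.move_linear([*c,110],o,speed=130); robot.move_linear([*c,50],speed=60); robot.sleep(.2)
print(robot.move_linear([*c,31.5],speed=20,f_stop=4)); show("placed")
robot.move_gripper(0.4); robot.move_linear([*c,150],speed=100)
robot.move_ptp([420,250,300],o)
t=robot.get_image("top")["img"]; t2=robot.get_image("side")["img"]
crop(t,160,170,290,130,2.7,"pics/e1.png"); crop(t2,150,150,290,210,2.7,"pics/e2.png"); show("end")
```

```text
at 72.0 [564.  366.   24.7] w 41.5 F [-0.5  0.  -0.3]
grip 72.7 [563.5 365.8  24.1] w 9.8 F [-0.8  0.7  1.3]
True
placed 78.2 [600.7 108.2  33. ] w 9.9 F [-0.4 -0.3  4.5]
end 81.3 [420.6 249.2 298.6] w 37.1 F [-0.3 -0.1  0.7]
```

View pics/e1.png

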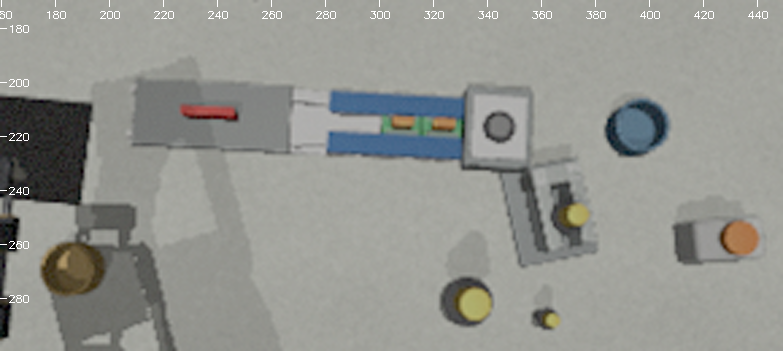

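View pics/e2.png

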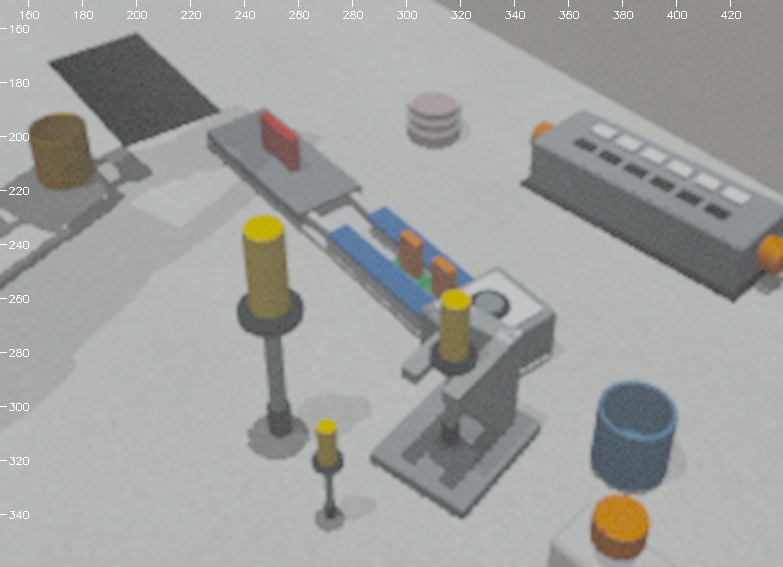

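Run:
```python
from mv import *
ts=[snap().astype(float) for _ in range(6)]; t=np.mean(ts,0)
# rear of row & dock-end along the slot at base-top height, several lateral offsets
n=np.array([-u[1],u[0]])
for off in(-8,8):
    xs=np.arange(40,175,3.); P=np.array([[*(O+x*u+off*n),18] for x in xs]); U,V=proj("top",P)
    s=cv2.remap(t.astype(np.float32),U.astype(np.float32)[None],V.astype(np.float32)[None],cv2.INTER_LINEAR)[0]
    print(off,[(int(x),int(g-(b+r)/2)) for x,(b,g,r) in zip(xs,s)])
```

```text
-8 [(40, 0), (43, 0), (46, 0), (49, 0), (52, 0), (55, 0), (58, 0), (61, 0), (64, 0), (67, -1), (70, 19), (73, 28), (76, 16), (79, 11), (82, 9), (85, 7), (88, 6), (91, 7), (94, 7), (97, 8), (100, 9), (103, 9), (106, 8), (109, 13), (112, 26), (115, 31), (118, 32), (121, 21), (124, 8), (127, 8), (130, 8), (133, 9), (136, 9), (139, 8), (142, 7), (145, 8), (148, 8), (151, 8), (154, 10), (157, 21), (160, 28), (163, 1), (166, 1), (169, 2), (172, 1)]
8 [(40, 0), (43, 0), (46, 0), (49, 0), (52, 0), (55, 0), (58, 0), (61, 0), (64, 0), (67, 2), (70, 21), (73, 40), (76, 27), (79, 15), (82, 0), (85, -2), (88, -3), (91, -4), (94, -4), (97, -5), (100, -6), (103, -5), (106, 5), (109, 27), (112, 38), (115, 41), (118, 43), (121, 36), (124, 28), (127, 16), (130, 6), (133, 0), (136, -3), (139, -3), (142, -3), (145, -4), (148, -4), (151, 0), (154, 14), (157, 35), (160, 29), (163, 8), (166, 0), (169, 1), (172, 0)]
```

```bash
python3 -c "
from bench import robot
print(robot.hand_in())"
```

```text
the job is handed in; nothing more can be done
None
```

The job is done and handed in at about 82 s: both carriers (only two were on the bench) rest against the reader, the tip was dipped in the brass cup before the push and the blue cup after it, the stick hangs in its fork, the cover is back over the bay, and nothing else was disturbed.

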